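Nest the laundry dippers with fanned handles

ROBOT

A 7-joint arm with a two-finger parallel gripper is mounted at the origin on the work surface. World frame = base frame: x ahead of the robot, y to its left, z up, the work surface at z = 0. Lengths are in mm, angles in rad, forces in N, time in s.
With the tool pointing down it reaches from about 400 to 925 mm from the base axis. Payload 5.6 kg.
Tool frame: the origin (TCP) lies between the finger pads; the fingertips stand 14 mm ahead of it and the grasp point (between the pads) lies 5 mm behind it (env.nose_length is the z of the fingertips in the tool frame, in mm); z points along the fingers, y is the direction in which the jaws open and shut (so a half turn about z gives the same grasp; the last joint's range is limited). The gripper opens to 85 mm and grips with 20 to 120 N. Pads are 22 mm wide; open, the fingers measure 114 mm over their backs; the gripper's body (76 mm by 85 mm) begins 54 mm behind the grasp point. The pads swing forward as they close: fully open they stand 13 mm farther back than shut.
Start: joints at [1.202, 0.468, -0.012, 1.603, 0.006, 1.071, -0.056], TCP at [208.003, -615.827, 245.29] pointing down, gripper open.
Joint ranges: [-2.53, 2.53], [-0.31, 2.02], [-1.57, 1.55], [0.28, 2.44], [-1.29, 4.43], [0.15, 1.84], [-2.92, 2.92]. Speed limits (rad/s): [2.57, 2.57, 3.14, 3.14, 3.14, 3.14, 3.14].

INTERFACE

Orientations are given as a rotation vector (axis times angle).
In Python, from station import env gives the robot as it stands.
- The arm moves only by the tool move_arm, never from a script. Its argument "rows" is a list that holds one entry, the list of rows, each a list of 7 numbers: the shift along the tool's x, y, z in cm, then the turn, a rotation vector about the tool's x, y, z in rad, then the closure, from 0 (fully open) to 1 (shut). In form: [[[dx, dy, dz, rx, ry, rz, grip], ...]]. A call has 1 to 20 rows; each row is the pose to reach, as a shift and turn from the pose commanded when the call began, along the tool's axes at that moment; what a row does not reach only later rows make up. A row lasts 1/8 s, in which the tool goes at most 62.5 mm and 10.7 degrees, less where a joint would pass 70% of its speed; a pose out of reach is approached as far as the arm can. A call with a gripper value outside its range is refused whole. The fingers move at their own pace and stop on an object; the grip force is fixed at half the most. Time passes only in rows, so rows that repeat a pose let the fingers close. It gives the time, the measured TCP pose, the force and the opening at its end, in the units of the state.
- env.observe(): the state, without advancing time (a new reading comes with each control period).
- env.capture(name): name is "scene" or "top"; returns the picture (384x512x3 uint8, red, green, blue); there is no depth.
- env.camera_model(name): a dict with "camera_matrix" (3x3 intrinsics, pixels), "D" ([k1, k2, p1, p2, k3] as OpenCV has them; the pictures are not rectified), "world_from_camera" (4x4, takes a point from camera to world coordinates). Camera axes: x right, y down, z forward; pixel columns grow to the right and rows downward; lengths in mm; the calibration is good to about 2 mm. A picture is of the moment at which its call begins. camera_model takes no time and is no camera call.
- env.close_job(): hands the job in, once; it reports no verdict.
The state is a dict: "time": time; "joint_pos": joint angles; "dq": joint speeds; "joint_torque": joint torques, N m; "ee_pos": TCP position; "tool_rot": TCP orientation; "ft_force": force on the tool from outside, world axes, zero at the start; "torque": the same for the moment, N m; "width": finger opening in mm.
Only numpy, scipy, OpenCV 4.12 (cv2) and the standard library are available. Lean on these libraries where they do the work, as an engineer would, in place of code of your own. Each camera call takes 0.05 s, during which the arm holds its last target. There are 200 camera calls.

TASK

Nest the three steel laundry dippers: stand the middle-sized one inside the widest, and the narrowest inside the middle-sized one, each sitting flat on the floor of the one below. Fan the handles so that any two of the three point at least an eighth of a turn (45 degrees) apart, so each clears the others. Leave the widest dipper standing where it is, and lower the others in rather than dropping them.

Things in the scene. Friction and masses are not known exactly. Their poses are not given: they have to be found in the camera images.
- wide: the widest and lowest of three loose steel dippers: open tapered cup, straight black handle. Outer radius 62 mm at foot, 68 at rim; 46 high; wall and floor 4. Origin: centre of underside; z up, x along the handle, a level bar 12 wide, 18 tall (36 to 54 above the underside), reaching 134 from the axis. 0.4 kg. Ledge top is 20 mm above the work surface. Once nested, the middle one's handle passes 4 mm above this rim.
- middle: the middle-sized of three loose steel dippers: open tapered cup, straight black handle. Outer radius 44 mm at foot, 48 at rim; 56 high; wall and floor 4. Origin: centre of underside; z up, x along the handle, a level bar 12 wide, 18 tall (46 to 64 above the underside), reaching 114 from the axis. About 0.12 kg. Seated in the widest: 14 mm play all round, underside 4 mm above its underside.
- narrow: the narrowest and tallest of three loose steel dippers: open tapered cup, straight black handle. Outer radius 27 mm at foot, 30 at rim; 66 high; wall and floor 4. Origin: centre of underside; z up, x along the handle, a level bar 12 wide, 18 tall (56 to 74 above the underside), reaching 96 from the axis. About 0.08 kg. Seated in the middle one: 13 mm play all round, underside 4 mm above its underside.
- wide_tip (a point): the outer end of the widest dipper's handle, on the bar's centre line: 134 mm along x from the dipper's axis and 45 mm above its underside (same axes as the dipper)
- middle_tip (a point): the outer end of the middle dipper's handle, on the bar's centre line: 114 mm along x from the dipper's axis and 55 mm above its underside (same axes as the dipper)
- narrow_tip (a point): the outer end of the narrowest dipper's handle, on the bar's centre line: 96 mm along x from the dipper's axis and 65 mm above its underside (same axes as the dipper)
There are look-alikes about, which are no part of the job. Leave any green look-alike of the narrow alone.

How it is judged:
By the outcome, as a careful person would: the job done as asked, in the order asked, and still so for the second after the job is handed in, with the robot touching nothing.
It also fails if it takes over 58 s, if anything falls off the work surface, if the arm or the gripper's body presses on something with over 40 N, if the wrist force passes 120 N, or if a joint passes its speed limit or range.

## Working session

There is one attempt and no reset: what is moved stays moved. The work goes in short steps, Python scripts to look and compute and a tool call to move; the robot and the scene stay as the last step left them, time stands still between calls to the robot, and variables do not carry over. Pictures are saved under pics/ and viewed, about 8 in all and at most 12, crops included, and the job is handed in when it is done.

Besides the shell and the picture viewer there is one more tool, called in YAML: its name, and indented under it one key for each argument. move_arm: Moves the arm, as the interface text tells. Its arguments: {"type":"object","properties":{"rows":{"type":"array","items":{"type":"array","items":{"type":"array","items":{"type":"number"}}}}},"required":["rows"]}

```bash
ls; mkdir -p pics
python3 - <<'E'
from station import env
import cv2,numpy as np
for n in ("scene","top"):
    im=env.capture(n); cv2.imwrite(f"pics/{n}0.png",cv2.resize(im[:,:,::-1],(800,600),interpolation=cv2.INTER_CUBIC))
    m=env.camera_model(n); print(n,np.array(m["camera_matrix"]).round(1).tolist(),m["D"],np.array(m["world_from_camera"]).round(3).tolist())
print(env.observe(), env.nose_length)
E
```

```text
pics
scene [[406.0, 0.0, 264.6], [0.0, 406.0, 191.7], [0.0, 0.0, 1.0]] [-0.14734622  0.          0.          0.          0.        ] [[0.118, 0.661, -0.741, 1183.761], [0.993, -0.08, 0.088, -191.998], [-0.001, -0.746, -0.666, 776.381], [0.0, 0.0, 0.0, 1.0]]
top [[393.5, 0.0, 252.8], [0.0, 393.5, 195.4], [0.0, 0.0, 1.0]] [-0.04488112  0.          0.          0.          0.        ] [[-0.018, -0.997, 0.079, 314.236], [-1.0, 0.019, 0.009, -112.412], [-0.011, -0.079, -0.997, 1115.382], [0.0, 0.0, 0.0, 1.0]]
{'time': 0.1, 'joint_pos': array([ 1.20201037,  0.46827471, -0.01159204,  1.60351558,  0.00596884,
        1.07141618, -0.05629973]), 'dq': array([ 0.00087083, -0.00112993,  0.00147141, -0.001265  ,  0.00018411,
        0.00124453, -0.00136707]), 'joint_torque': array([ 1.01814432e-03, -5.33523238e+01,  2.15830462e-02, -2.51967448e+01,
        1.15454910e-02,  4.32321409e-03, -2.14920988e-05]), 'ee_pos': array([ 207.82372704, -615.3799328 ,  244.44950351]), 'tool_rot': array([-3.09850726e+00, -5.09095769e-01,  5.44322776e-04]), 'ft_force': array([ 0.23005517,  0.11574811, -0.73812307]), 'torque': array([ 0.01693913,  0.03909372, -0.00726751]), 'width': 85.36728470504178} 14.0
```

View pics/top0.png

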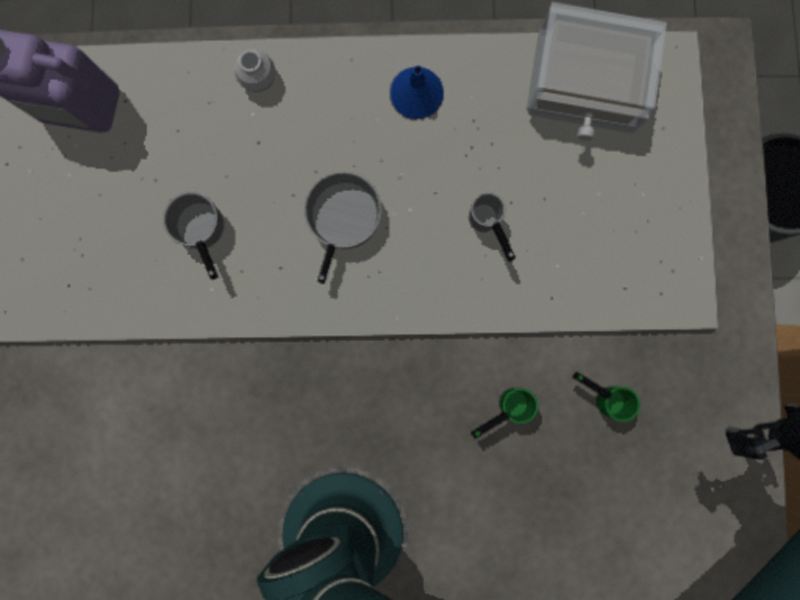

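View pics/scene0.png

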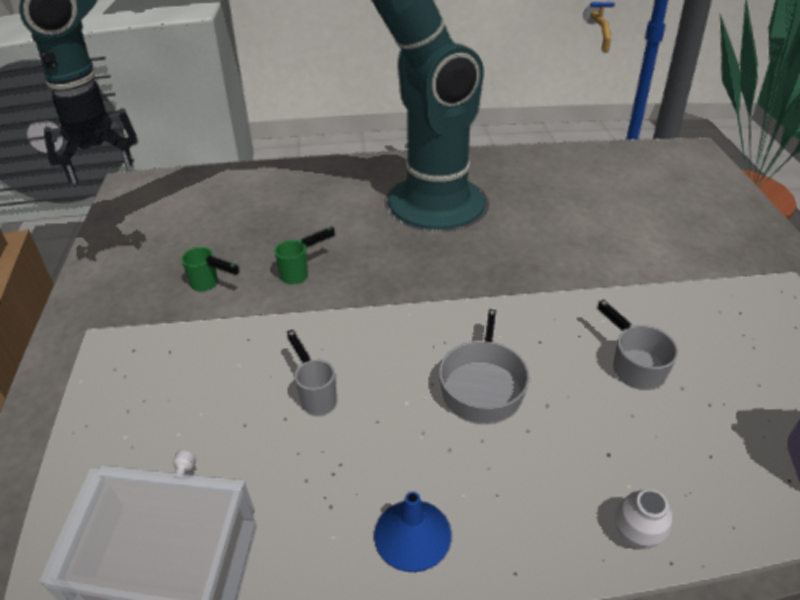

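Top view (800x600): grey cups at middle (193,219), wide (343,211) and narrow (487,210). Two green look-alikes sit at (519,406) and (620,404), and I'll leave those alone. Next is an enlarged crop to confirm the three and measure them.

```bash
cat > h.py <<'E'
from station import env
import cv2,numpy as np
from scipy.optimize import least_squares
def proj(n,P):
    m=env.camera_model(n); T=np.linalg.inv(np.array(m["world_from_camera"]))
    return cv2.projectPoints(np.asarray(P,float).reshape(-1,1,3),cv2.Rodrigues(T[:3,:3])[0],T[:3,3],np.array(m["camera_matrix"]),np.array(m["D"]))[0][:,0]
def unproj(n,uv,z):
    m=env.camera_model(n);W=np.array(m["world_from_camera"])
    p=cv2.undistortPoints(np.array(uv,float).reshape(-1,1,2),np.array(m["camera_matrix"]),np.array(m["D"]))[:,0]
    d=np.c_[p,np.ones(len(p))]@W[:3,:3].T; o=W[:3,3]
    return o+d*((z-o[2])/d[:,2])[:,None]
G=dict(wide=(62,68,46,134,36,54),middle=(44,48,56,114,46,64),narrow=(27,30,66,96,56,74))
def outline(k,x,y,a,z0):
    rf,rr,h,L,b,t=G[k]; th=np.linspace(0,2*np.pi,60)
    c=lambda r,z:np.c_[x+r*np.cos(th),y+r*np.sin(th),0*th+z0+z]
    f=lambda r,s,z:[x+r*np.cos(a)-s*np.sin(a),y+r*np.sin(a)+s*np.cos(a),z0+z]
    return [c(rr,h),c(rr-4,h),c(rf-4,4),np.array([f(rr,6,t),f(L,6,t),f(L,-6,t),f(rr,-6,t)])]
def crop(n,u0,v0,w,h,s,name,poses={}):
    im=env.capture(n)[:,:,::-1][v0:v0+h,u0:u0+w]; im=cv2.resize(im,None,fx=s,fy=s,interpolation=cv2.INTER_CUBIC)
    im=cv2.convertScaleAbs(im,alpha=1.5)
    for k,p in poses.items():
        for c in outline(k,*p):
            q=(proj(n,c)+.5-[u0,v0])*s-.5
            cv2.polylines(im,[(q*16).round().astype(np.int32)],True,(0,0,255),1,cv2.LINE_AA,4)
    cv2.imwrite(f"pics/{name}.png",im)
E
python3 - <<'E'
from h import *
# initial from 800-px readings: rim centre, tip top
S=1.5625
P={}
for k,c,t in (("middle",(193,219),(213,277)),("wide",(343,211),(322,281)),("narrow",(487,210),(512,259))):
    h,L=G[k][2],G[k][3]
    C=unproj("top",np.array(c)/S,20+h)[0];T=unproj("top",np.array(t)/S,20+G[k][5])[0]
    d=T-C;a=np.arctan2(d[1],d[0]); P[k]=(C[0],C[1],a,20); print(k,C.round(1),np.degrees(a).round(1),np.hypot(*d[:2]).round(1),L)
crop("top",95,110,250,75,3.2,"crop1",P)
E
```

```text
middle [553.5 244.   76. ] -159.6 109.8 114
wide [563.8 -15.5  66. ] 163.4 128.0 134
narrow [ 555.8 -262.5   86. ] -156.1 94.2 96
```

View pics/crop1.png

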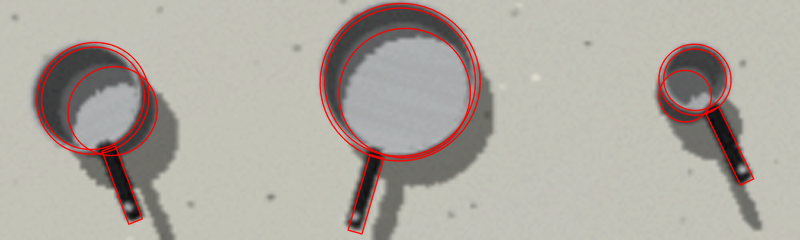

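```bash
cat >> h.py <<'E'
from scipy.spatial.transform import Rotation as R
def go(x,y,z,yaw):  # shift in cm and turn about tool z (rad) for tool pointing down, tool x at yaw deg
    o=env.observe(); r=R.from_rotvec(o["tool_rot"]); d=r.inv().apply(np.array([x,y,z])-o["ee_pos"])/10
    t=np.radians(yaw); Rt=R.from_matrix(np.array([[np.cos(t),np.sin(t),0],[np.sin(t),-np.cos(t),0],[0,0,-1]]))
    print((x,y,z,yaw),d.round(2),(r.inv()*Rt).as_rotvec().round(3))
E
python3 - <<'E'
from h import *
go(450,-250,240,20); go(462,213,170,20)
E
```

```text
(450, -250, 240, 20) [ 34.64 -26.88   0.49] [-0.001  0.    -0.023]
(462, 213, 170, 20) [ 50.59 -70.35   7.54] [-0.001  0.    -0.023]
```

move_arm:
  rows:
    - [[34.6,-26.9,0.5,0,0,-0.02,0.4],[34.6,-26.9,0.5,0,0,-0.02,0.4],[34.6,-26.9,0.5,0,0,-0.02,0.4],[34.6,-26.9,0.5,0,0,-0.02,0.4],[34.6,-26.9,0.5,0,0,-0.02,0.4],[34.6,-26.9,0.5,0,0,-0.02,0.4],[34.6,-26.9,0.5,0,0,-0.02,0.4],[50.6,-70.3,7.5,0,0,-0.02,0.4],[50.6,-70.3,7.5,0,0,-0.02,0.4],[50.6,-70.3,7.5,0,0,-0.02,0.4],[50.6,-70.3,7.5,0,0,-0.02,0.4],[50.6,-70.3,7.5,0,0,-0.02,0.4],[50.6,-70.3,7.5,0,0,-0.02,0.4],[50.6,-70.3,7.5,0,0,-0.02,0.4],[50.6,-70.3,7.5,0,0,-0.02,0.4],[50.6,-70.3,7.5,0,0,-0.02,0.4],[50.6,-70.3,7.5,0,0,-0.02,0.4]]

```text
time: 2.28
ee_pos: [462.4, 211.2, 170.0]
tool_rot: [3.094, 0.539, -0.001]
ft_force: [0.3, -0.5, 0.0]
width: 51.2
```

Run:
```python
from h import *
go(462,213,72,20)
P={"middle":(553.5,246.5,np.radians(-160.5),20),"wide":(563.8,-15.5,np.radians(163.4),20),"narrow":(555.8,-262.5,np.radians(-156.1),20)}
crop("scene",180,140,270,190,2.9,"sc1",P)
```

```text
(462, 213, 72, 20) [ 0.03 -0.19  9.8 ] [ 0.001  0.001 -0.004]
```

View pics/sc1.png

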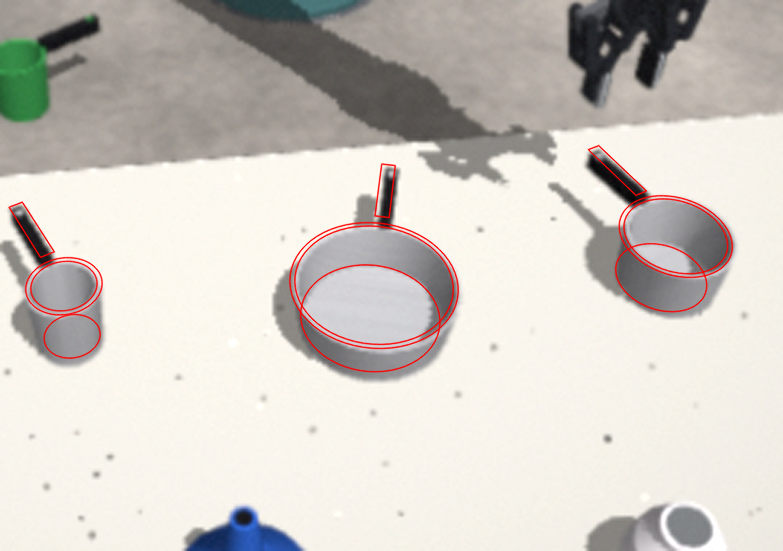

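move_arm:
  rows:
    - [[0,-0.2,5,0,0,0,0.4],[0,-0.2,9.8,0,0,0,0.4],[0,-0.2,9.8,0,0,0,0.4],[0,-0.2,9.8,0,0,0,0.4],[0,-0.2,9.8,0,0,0,1],[0,-0.2,9.8,0,0,0,1],[0,-0.2,9.8,0,0,0,1],[0,-0.2,9.8,0,0,0,1],[0,-0.2,9.8,0,0,0,1],[0,-0.2,9.8,0,0,0,1]]

```text
time: 3.58
ee_pos: [462.5, 214.1, 73.4]
tool_rot: [3.095, 0.54, 0.003]
ft_force: [-0.6, -1.5, 7.4]
width: 11.0
```

move_arm:
  rows:
    - [[0,0,-1,0,0,0,1],[0,0,-3,0,0,0,1],[0,0,-6,0,0,0,1],[0,0,-9,0,0,0,1],[0,0,-9,0,0,0,1],[0,0,-9,0,0,0,1]]

```text
time: 4.32
ee_pos: [461.1, 213.5, 161.7]
tool_rot: [3.094, 0.54, -0.002]
ft_force: [0.0, 0.3, -2.0]
width: 10.6
```

Run:
```python
from h import *
print(env.observe()["width"],env.observe()["ee_pos"])
crop("top",95,110,160,100,5,"t2")
```

```text
10.600629182598022 [461.14396237 213.49929233 161.68488454]
```

View pics/t2.png

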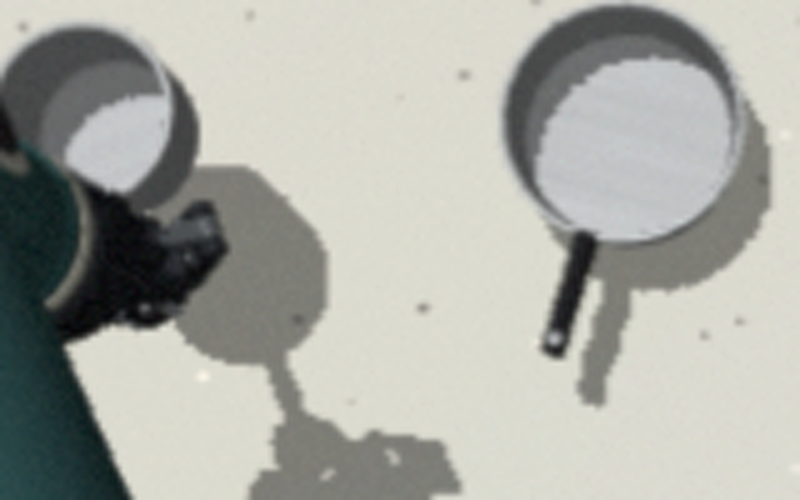

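Run:
```python
from h import *
go(502.3,-89.2,160,50)
```

```text
(502.3, -89.2, 160, 50) [-6.36 29.88  0.15] [-0.     0.002 -0.527]
```

move_arm:
  rows:
    - [[-1,4,0,0,0,-0.1,1],[-2,8,0,0,0,-0.2,1],[-3,12,0,0,0,-0.3,1],[-4,16,0,0,0,-0.4,1],[-5,20,0,0,0,-0.5,1],[-6,24,0,0,0,-0.53,1],[-6.3,27,0.1,0,0,-0.53,1],[-6.4,29.9,0.1,0,0,-0.53,1],[-6.4,29.9,0.1,0,0,-0.53,1],[-6.4,29.9,0.1,0,0,-0.53,1],[-6.4,29.9,0.1,0,0,-0.53,1]]

```text
time: 5.75
ee_pos: [502.4, -87.8, 160.9]
tool_rot: [-2.843, -1.334, 0.001]
ft_force: [-1.4, 0.7, -1.4]
width: 10.5
```

```bash
cat >> h.py <<'E'
def held(off,dz):
    o=env.observe(); m=R.from_rotvec(o["tool_rot"]).as_matrix(); a=m[:,0]; p=o["ee_pos"]+off*a
    print("ee",o["ee_pos"].round(1),"axis",p.round(1),"yaw",np.degrees(np.arctan2(a[1],a[0])).round(1),"w",o["width"].round(1),o["ft_force"].round(1))
    return (p[0],p[1],np.arctan2(-a[1],-a[0]),p[2]-dz)
E
python3 - <<'E'
from h import *
crop("scene",240,140,160,120,5,"sc2",{"middle":held(97.5,53.4),"wide":(565,-14.5,np.radians(163.4),20)})
E
```

```text
Traceback (most recent call last):
  File "h.py", line 33, in held
    print("ee",o["ee_pos"].round(1),"axis",p.round(1),"yaw",np.degrees(np.arctan2(a[1],a[0])).round(1),"w",o["width"].round(1),o["ft_force"].round(1))
                                                                                                           ^^^^^^^^^^^^^^^^
AttributeError: 'float' object has no attribute 'round'
```

```bash
sed -i 's/o\["width"\].round(1)/round(o["width"],1)/' h.py
python3 - <<'E'
from h import *
crop("scene",240,140,160,120,5,"sc2",{"middle":held(97.5,53.4),"wide":(565,-14.5,np.radians(163.4),20)})
go(502.3,-89.2,79,50)
E
```

```text
ee [502.4 -87.8 160.9] axis [564.7 -12.8 160.8] yaw 50.3 w 10.5 [-1.4  0.7 -1.4]
(502.3, -89.2, 79, 50) [-0.12  0.07  8.2 ] [-0.001  0.     0.005]
```

View pics/sc2.png

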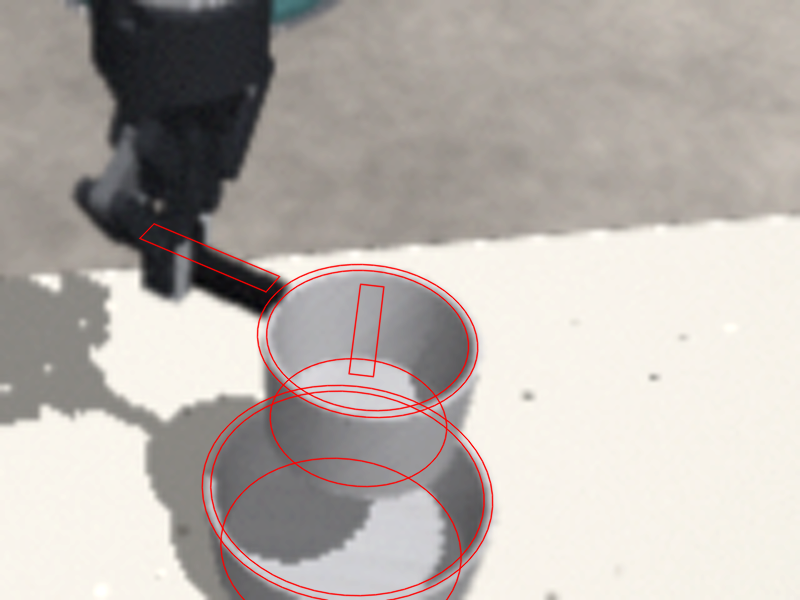

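move_arm:
  rows:
    - [[-0.1,0.1,2,0,0,0,1],[-0.1,0.1,4,0,0,0,1],[-0.1,0.1,5.5,0,0,0,1],[-0.1,0.1,6.8,0,0,0,1],[-0.1,0.1,7.6,0,0,0,1],[-0.1,0.1,8.0,0,0,0,1],[-0.1,0.1,8.1,0,0,0,1],[-0.1,0.1,8.1,0,0,0,1]]

```text
time: 6.8
ee_pos: [503.2, -90.4, 80.6]
tool_rot: [2.845, 1.332, 0.001]
ft_force: [-0.2, -0.1, -2.4]
width: 11.0
```

move_arm:
  rows:
    - [[0,0,0.1,0,0,0,1],[0,0,0.2,0,0,0,1],[0,0,0.25,0,0,0,1],[0,0,0.25,0,0,0,1]]

```text
time: 7.3
ee_pos: [503.1, -90.6, 77.9]
tool_rot: [2.845, 1.332, 0.0]
ft_force: [-0.9, -0.3, 0.3]
width: 11.1
```

move_arm:
  rows:
    - [[0,0,0.05,0,0,0,1],[0,0,0.1,0,0,0,1],[0,0,0.1,0,0,0,1],[0,0,0.1,0,0,0,1]]

```text
time: 7.8
ee_pos: [503.0, -90.8, 77.6]
tool_rot: [2.845, 1.331, -0.001]
ft_force: [-3.6, -2.1, 9.2]
width: 10.8
```

move_arm:
  rows:
    - [[0,0,-0.05,0,0,0,1],[0,0,-0.05,0,0,0,0.6],[0,0,-0.05,0,0,0,0.6],[0,0,-0.05,0,0,0,0.6],[0,0,-0.05,0,0,0,0.6],[0,0,-0.05,0,0,0,0.6],[0,0,-2,0,0,0,0.6],[0,0,-5,0,0,0,0.6],[0,0,-9,0,0,0,0.6],[0,0,-9,0,0,0,0.6]]

```text
time: 9.05
ee_pos: [505.0, -90.6, 169.6]
tool_rot: [2.842, 1.33, 0.007]
ft_force: [0.9, 0.2, -0.3]
width: 34.4
```

Run:
```python
from h import *
print(env.observe()["ee_pos"],env.observe()["width"])
# narrow: axis about (556.5,-262), azimuth -156 ; grip radius 78
a=np.radians(-156.1); x,y=556.5+78*np.cos(a),-262.3+78*np.sin(a)
go(x,y,170,23.9)
```

```text
[505.00758662 -90.59826504 169.5531083 ] 34.403930839115546
(np.float64(485.1881914917274), np.float64(-293.9010437688293), 170, 23.9) [-16.88  11.5   -0.03] [ 0.005 -0.004  0.458]
```

move_arm:
  rows:
    - [[-5,3.5,0,0,0,0.15,0.5],[-10,7,0,0,0,0.3,0.5],[-14,10,0,0,0,0.46,0.5],[-16.9,11.5,0,0,0,0.46,0.5],[-16.9,11.5,0,0,0,0.46,0.5],[-16.9,11.5,0,0,0,0.46,0.5],[-16.9,11.5,0,0,0,0.46,0.5]]

```text
time: 9.93
ee_pos: [483.4, -292.2, 166.5]
tool_rot: [-3.072, -0.652, 0.0]
ft_force: [0.3, -0.4, 0.2]
width: 42.8
```

Run:
```python
from h import *
a=np.radians(-156.1); x,y=556.5+78*np.cos(a),-262.3+78*np.sin(a)
go(x,y,82.5,23.9)
crop("scene",170,140,200,140,4,"sc3",{"middle":(566,-15.5,np.radians(-129.8),24),"narrow":(556.5,-262.3,a,20)})
```

```text
(np.float64(485.1881914917274), np.float64(-293.9010437688293), 82.5, 23.9) [0.09 0.23 8.4 ] [-0.001 -0.     0.001]
```

View pics/sc3.png

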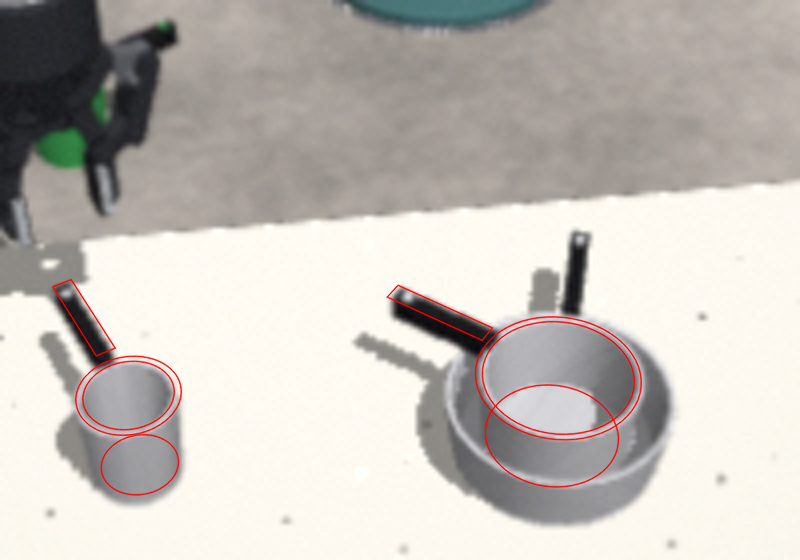

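move_arm:
  rows:
    - [[0.1,0.2,5,0,0,0,0.5],[0.1,0.2,8.4,0,0,0,0.5],[0.1,0.2,8.4,0,0,0,0.5],[0.1,0.2,8.4,0,0,0,0.5],[0.1,0.2,8.4,0,0,0,1],[0.1,0.2,8.4,0,0,0,1],[0.1,0.2,8.4,0,0,0,1],[0.1,0.2,8.4,0,0,0,1],[0.1,0.2,8.4,0,0,0,1],[0.1,0.2,8.4,0,0,0,1]]

```text
time: 11.22
ee_pos: [485.3, -295.8, 84.0]
tool_rot: [3.073, 0.648, 0.002]
ft_force: [-1.0, 0.2, 6.8]
width: 10.6
```

move_arm:
  rows:
    - [[0,0,-1,0,0,0,1],[0,0,-3,0,0,0,1],[0,0,-6,0,0,0,1],[0,0,-9,0,0,0,1],[0,0,-11,0,0,0,1],[0,0,-11,0,0,0,1],[0,0,-11,0,0,0,1]]

```text
time: 12.1
ee_pos: [484.2, -295.1, 192.0]
tool_rot: [-3.073, -0.648, 0.002]
ft_force: [-1.1, -0.6, -1.7]
width: 10.6
```

Run:
```python
from h import *
held(78,62.5)
a=np.radians(118); x,y=566+78*np.cos(a+np.pi),-16+78*np.sin(a+np.pi)
go(x,y,193,118)
```

```text
ee [ 484.2 -295.1  192. ] axis [ 555.5 -263.6  192. ] yaw 23.8 w 10.6 [-1.1 -0.6 -1.7]
(np.float64(602.6187818972994), np.float64(-84.8699122429963), 193, 118) [ 19.33 -14.45  -0.1 ] [-0.002 -0.    -1.644]
```

move_arm:
  rows:
    - [[2,-1.5,0,0,0,-0.15,1],[4,-3,0,0,0,-0.3,1],[6,-4.5,0,0,0,-0.45,1],[8,-6,0,0,0,-0.6,1],[10,-7.5,0,0,0,-0.75,1],[12,-9,0,0,0,-0.9,1],[14,-10.5,0,0,0,-1.05,1],[16,-12,0,0,0,-1.2,1],[18,-13.5,0,0,0,-1.35,1],[19,-14.2,-0.1,0,0,-1.5,1],[19.3,-14.4,-0.1,0,0,-1.6,1],[19.3,-14.4,-0.1,0,0,-1.64,1],[19.3,-14.4,-0.1,0,0,-1.64,1],[19.3,-14.4,-0.1,0,0,-1.64,1],[19.3,-14.4,-0.1,0,0,-1.64,1]]

```text
time: 13.98
ee_pos: [603.2, -85.8, 193.8]
tool_rot: [1.624, 2.689, -0.0]
ft_force: [-0.3, 0.2, -1.2]
width: 10.7
```

Run:
```python
from h import *
crop("scene",240,110,160,140,4,"sc4",{"middle":(566,-16,np.radians(-129.8),24),"narrow":held(78.7,64)})
a=np.radians(118); x,y=566-78.7*np.cos(a),-16-78.7*np.sin(a)
go(x,y,94,118)
```

```text
ee [603.2 -85.8 193.8] axis [566.5 -16.2 193.8] yaw 117.7 w 10.7 [-0.3  0.2 -1.2]
(np.float64(602.9474119912496), np.float64(-85.48797555799754), 94, 118) [ 0.04 -0.01  9.98] [-0.     0.    -0.004]
```

View pics/sc4.png

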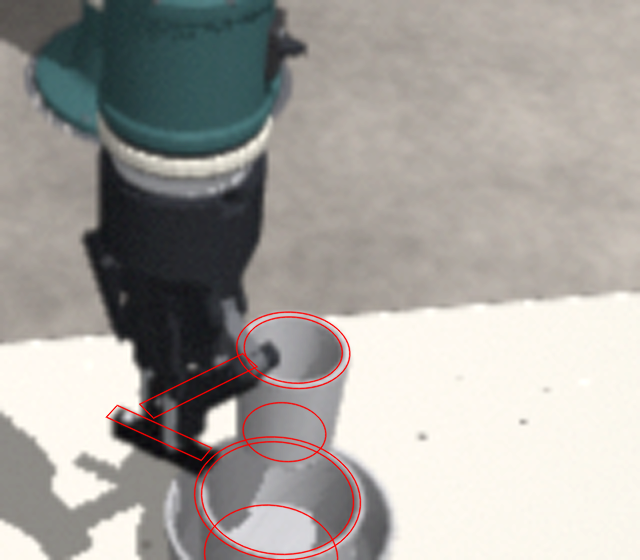

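move_arm:
  rows:
    - [[0,0,2,0,0,0,1],[0,0,4,0,0,0,1],[0,0,6,0,0,0,1],[0,0,7.5,0,0,0,1],[0,0,8.6,0,0,0,1],[0,0,9.4,0,0,0,1],[0,0,9.8,0,0,0,1],[0,0,9.9,0,0,0,1],[0,0,9.9,0,0,0,1]]

```text
time: 15.15
ee_pos: [603.5, -85.6, 95.1]
tool_rot: [1.623, 2.689, 0.0]
ft_force: [0.3, 0.1, -1.0]
width: 11.0
```

move_arm:
  rows:
    - [[0,0,0.1,0,0,0,1],[0,0,0.2,0,0,0,1],[0,0,0.2,0,0,0,1]]

```text
time: 15.52
ee_pos: [603.2, -85.6, 92.8]
tool_rot: [1.623, 2.69, -0.0]
ft_force: [-0.5, -0.2, -0.1]
width: 10.7
```

move_arm:
  rows:
    - [[0,0,0.05,0,0,0,1],[0,0,0.1,0,0,0,1],[0,0,0.1,0,0,0,1],[0,0,0.1,0,0,0,1]]

```text
time: 16.02
ee_pos: [603.5, -85.9, 92.2]
tool_rot: [1.623, 2.689, -0.0]
ft_force: [-1.5, -1.7, 4.7]
width: 11.2
```

move_arm:
  rows:
    - [[0,0,0,0,0,0,0.6],[0,0,0,0,0,0,0.6],[0,0,0,0,0,0,0.6],[0,0,0,0,0,0,0.6],[0,0,0,0,0,0,0.6],[0,0,-2,0,0,0,0.6],[0,0,-5,0,0,0,0.6],[0,0,-9,0,0,0,0.6],[-6,0,-14,0,0,0,0.6],[-12,0,-18,0,0,0,0.6],[-18,0,-18,0,0,0,0.6],[-18,0,-18,0,0,0,0.6],[-18,0,-18,0,0,0,0.6],[-18,0,-18,0,0,0,0.6]]

```text
time: 17.77
ee_pos: [686.8, -242.8, 272.3]
tool_rot: [-1.62, -2.691, -0.001]
ft_force: [0.1, 0.8, 0.4]
width: 34.2
```

Run:
```python
from h import *
o=env.observe();print(o["ee_pos"],o["time"],o["width"])
P={"wide":(564.5,-15,np.radians(163.4),20),"narrow":(566.5,-16.2,np.radians(-62.3),28)}
crop("top",185,110,80,75,5,"a"); crop("scene",250,160,120,110,5,"b")
a,b=[cv2.imread(f"pics/{k}.png") for k in "ab"]
a=cv2.copyMakeBorder(a,0,max(0,b.shape[0]-a.shape[0]),0,0,0); im=np.hstack([a,b]); cv2.imwrite("pics/fin.png",cv2.resize(im,None,fx=.8,fy=.8))
```

```text
[ 686.82577752 -242.76834414  272.31103998] 17.775 34.22003514527613
```

View pics/fin.png

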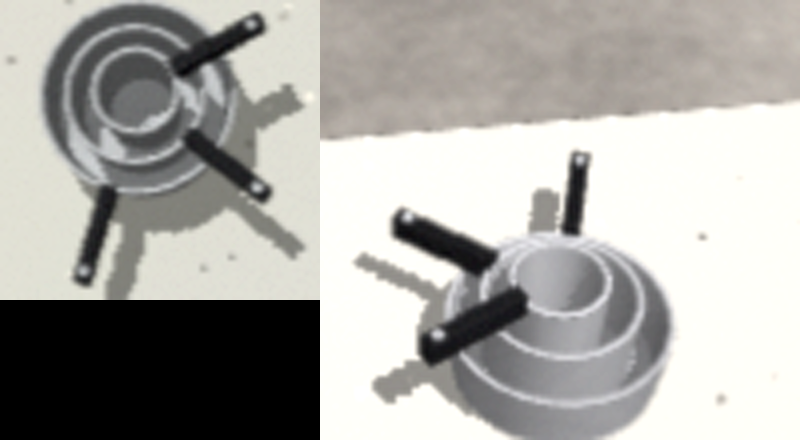

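All three cups are nested, with concentric, level rims and the handles well apart. The gripper is clear of them, so I'm handing the job in.

```bash
python3 -c "
from station import env
print(env.close_job())"
```

```text
the job is handed in; nothing more can be done
None
```

The three dippers are nested: the middle one stands inside the widest and the narrowest inside the middle one. I handed the job in at about 18 s of the 58 s allowed.

- **Lowering:** I lowered each dipper by its handle until light contact showed in the wrist force (about 9 N for the middle one, 5 N for the narrow one). Both settled within about 1 mm of the expected seated height before I let go.
- **Handles:** They point at about 163° (wide), −130° (middle) and −62° (narrow), so the closest two are about 66° apart. The wide angle comes from the pictures. The middle and narrow angles come from the tool's measured yaw at release.
- **Last look:** In both cameras the rims were roughly concentric and level. The wide dipper looked to be where it started, and the gripper was clear. I never touched the green look-alikes.
- **Small disagreement:** The two cameras differed by about 2–3 mm on positions. That is well inside the 13–14 mm of play, so I did not chase it. I did not measure the wide dipper's position again numerically at the end.

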